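# Set out piston, bearing, gear and gudgeon pin on the measuring mat

## Robot

A 7-joint arm with a two-finger parallel gripper is mounted at the origin on the work surface. World frame = base frame: x ahead of the robot, y to its left, z up, the work surface at z = 0. Lengths are in m, angles in rad, forces in N, time in s.
With the tool pointing down it reaches from about 0.4 to 0.85 m from the base axis. Payload 10.4 kg.
Tool frame: the origin (TCP) lies on the centre line of the jaws, within the pads' length; the fingertips stand 11 mm ahead of it and the grasp point (between the pads) lies 8 mm behind it; z points along the fingers, y is the line along which they close (so a half turn about z gives the same grasp; the last joint's range is limited). The gripper opens to 87 mm and grips with 3 to 60 N. Pads are 19 mm wide; open, the fingers measure 117 mm over their backs; the gripper's body (75 mm by 190 mm) begins 51 mm behind the grasp point.
Start: joints at [-1.269, 0.332, -0.065, 1.46, 0.022, 1.35, -0.088], TCP at [0.199, 0.592, 0.234] pointing down, gripper open.
Joint ranges: [-2.6, 2.6], [-0.5, 2.12], [-1.47, 1.34], [0.16, 2.42], [-1.27, 4.41], [0.06, 2.06], [-2.6, 2.6]. Speed limits (rad/s): [2.22, 2.22, 2.79, 2.79, 3.14, 3.14, 3.14].

## Interface

Orientations are given as a unit quaternion [x, y, z, w].
In Python, from bench import r gives the robot as it stands.
- The arm moves only by the shell command python3 -m pendant 'ROWS' [OPENING] [FORCE]. ROWS is JSON, a list of rows, each a list of 4 numbers: the shift along the tool's x, y, z in m, then the turn about the tool's z in rad. A call has 1 to 8 rows; each row shifts and turns the commanded pose from where the row before left it, along the tool's axes as they then stand; what a row does not reach is not made up. A row lasts 1/12 s, in which the tool goes at most 41.7 mm and 7.16 degrees, less where a joint would pass 70% of its speed; a pose out of reach is approached as far as the arm can. A call with a gripper value outside its range is refused whole. OPENING is the opening, from 0 (shut) to 1 (fully open), set as the call begins (- or left out, the last holds). The fingers move at their own pace and stop on an object; FORCE is the grip in N (left out, the last holds). Time passes only in rows, so rows that do not move let the fingers close. It gives the time, the measured TCP pose, the force, the opening and the grip force at its end, in the units of the state.
- r.read_state(): the state, without advancing time (a new reading comes with each control period).
- r.camera(name): name is "scene" or "side" or "wrist"; returns a dict with "img" (480x640x3 uint8, red, green, blue), "camera_matrix" (3x3 intrinsics, pixels), "xyz" and "attitude" of the camera in the world. Camera axes: x right, y down, z forward; pixel columns grow to the right and rows downward; lengths in m; the calibration is good to about 2 mm. A picture is of the moment at which its call begins. There is no depth.
- r.close_job(): hands the job in; it is judged then, once.
Trained networks look in the newest picture that a camera, given by its name, has taken for a name from the list of things; names that differ only in an ending like _2 or _b are one class to them, and where a whole thing is asked for, a point or a joint stands for the part that bears it (a point fixed in the world has none). Each returns a list of dicts, best first, with "score" (0 to 1); they miss things now and then, are a little off and sometimes report something else, mostly with a low value. They report only what shows in the picture. A call takes as long as a camera call. They do not tell look-alikes from the thing itself.
- r.outline_of(thing, camera): "mask" (480x640 bool, what is visible of it) and "bbox" ([centre column, centre row, width, height] in pixels, round what is visible of it).
The state is a dict: "time": time; "joint_positions": joint angles; "joint_vel": joint speeds; "joint_torque": joint torques, N m; "ee_pos": TCP position; "eef_rot": TCP orientation; "ft_force": force on the tool from outside, world axes, zero at the start; "torque": the same for the moment, N m; "width": finger opening in m; "grip_force": force on a finger pad.
Only numpy, scipy, OpenCV 4.12 (cv2) and the standard library are available. Lean on these libraries where they do the work, as an engineer would, in place of code of your own. Each camera call takes 0.05 s, during which the arm holds its last target. There are 200 camera calls.

## Task

Set out the engine parts on the black mat for measuring: stand the piston crown up in the middle of the square steel plate, and lay the bearing flat in the middle of the round cork pad with the gear, hub up, flat and centred on top of the bearing. Stand the longer of the two gudgeon pins upright on the mat, midway between the plate and the pad. Leave the shorter pin, the connecting rod and the glue bottle where they are.

Things in the scene. Friction and masses are not known exactly. Their poses are not given: they have to be found in the camera images.
- piston: Aluminium piston: upright plain cylinder, diameter 60 mm, 55 mm tall, flat crown up with two shallow-looking dark round marks, three ring grooves below. Origin: centre of its underside; z up. About 0.32 kg. Stands on the bench at the start.
- bearing: Steel ball bearing lying flat: diameter 62 mm, 18 mm thick, ring of balls and a 30 mm dark bore seen from above. Origin: centre of its underside; z up. About 0.22 kg. Lies on the bench at the start.
- gear: Dark steel toothed gear wheel lying flat: diameter 54 mm over the teeth, toothed part 14 mm thick, with a bright hub 24 mm in diameter on top that reaches 22 mm above the underside. The underside is flat. Origin: centre of its underside; z up. About 0.18 kg. Lies on the bench at the start. Grips across the teeth act as on a plain cylinder.
- long_pin: The longer gudgeon pin: bright steel tube standing upright, diameter 22 mm, 75 mm tall, dark bore on top. Origin: centre of its lower end; z up. About 0.13 kg. Stands on the bench at the start.
- short_pin: The shorter gudgeon pin, not used: same look and diameter (22 mm), 45 mm tall, standing on the bench. Origin: centre of its lower end. To be left alone.
- mat: Black rubber mat, fixed, 3 mm thick, 130 mm wide (its x) and 440 mm long (its y). Origin: centre of its underside, at bench height. The plate and the pad lie on it 160 mm either side of its centre along y, in either order, so its centre is midway between them.
- plate: Square ground steel plate, fixed on the mat: 90 x 90 mm, 12 mm thick; the piston goes on it. Origin: centre of its underside, 3 mm above the bench; its top is 15 mm above the bench.
- pad: Round cork pad, fixed on the mat: diameter 90 mm, 5 mm thick; the bearing goes on it. Origin: centre of its underside, 3 mm above the bench; its top is 8 mm above the bench.
- conrod: Aluminium connecting rod lying loose on the bench beyond the mat, about 190 mm long (its x), 80 mm wide at the big end and 22 mm high. Origin: on the bench, about the middle of its length. To be left alone.
- glue: Small white glue bottle with a blue cap, standing loose on the bench to one side of the mat: diameter 36 mm, 85 mm tall. Origin: centre of its underside. To be left alone.
Things that resemble listed ones, but are neither listed nor needed, are in the scene too. Several things have the shape of the piston; the one meant has the colours described above.

How it is judged:
By the outcome, as a careful person would: the job done as asked, in the order asked, and still so for the second after the job is handed in, with the robot touching nothing.
It also fails if it takes over 99 s, if anything falls off the work surface, if the arm or the gripper's body presses on something with over 40 N, if the wrist force passes 120 N, or if a joint passes its speed limit or range.

## Working session

There is one attempt and no reset: what is moved stays moved. The work goes in short steps, Python scripts to look and compute and a shell command to move; the robot and the scene stay as the last step left them, time stands still between calls to the robot, and variables do not carry over. Pictures are saved under pics/ and viewed, at most 14 in all, crops included, and the job is handed in when it is done.

```bash
ls; mkdir -p pics; python3 - <<'E'
from bench import r
import cv2
s=r.read_state(); print(s)
for n in ("scene","side","wrist"):
    c=r.camera(n); cv2.imwrite(f"pics/{n}0.png",c["img"][:,:,::-1]); print(n,c["camera_matrix"],c["xyz"],c["attitude"])
E
```

```text
pics
{'time': 0.0, 'joint_positions': array([-1.26857838,  0.33284699, -0.06470964,  1.4609835 ,  0.02161277,
        1.34990091, -0.08848554]), 'joint_vel': array([ 0.00113973,  0.00029598,  0.00064083,  0.00189616, -0.00012368,
       -0.00091187, -0.00158319]), 'joint_torque': array([-3.82286305e-05, -6.23262405e+01,  2.49906513e-02, -3.89887691e+01,
       -6.12559053e-02,  3.97784729e-02,  1.19382980e-04]), 'ee_pos': array([0.19934004, 0.59194569, 0.23274936]), 'eef_rot': array([ 1.61672096e-01,  9.86844270e-01, -7.17132710e-04, -7.76790918e-05]), 'ft_force': array([ 0.65537306,  0.04518743, -0.30157299]), 'torque': array([-0.02547575, -0.00360456, -0.05866963]), 'grip_force': 0.0, 'width': 0.08686216672112997}
scene [[440.40459902   0.         317.09838413]
 [  0.         440.40459902 236.67265086]
 [  0.           0.           1.        ]] [0.94428019 0.64122612 0.78123175] [ 0.27783042  0.88900082 -0.34842555 -0.10529684]
side [[451.54760066   0.         324.83659153]
 [  0.         451.54760066 241.77322444]
 [  0.           0.           1.        ]] [ 0.11167029 -0.4439898   0.80511888] [ 0.8824047  -0.31687974  0.12234707 -0.32554625]
wrist [[389.54265154   0.         318.43452981]
 [  0.         389.54265154 244.32171284]
 [  0.           0.           1.        ]] [0.13134503 0.61548313 0.38362374] [0.80446683 0.57886068 0.07721855 0.10858516]
```

View pics/scene0.png

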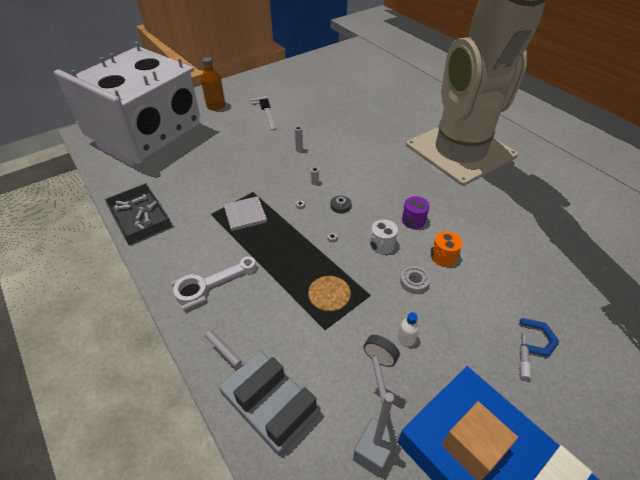

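View pics/side0.png

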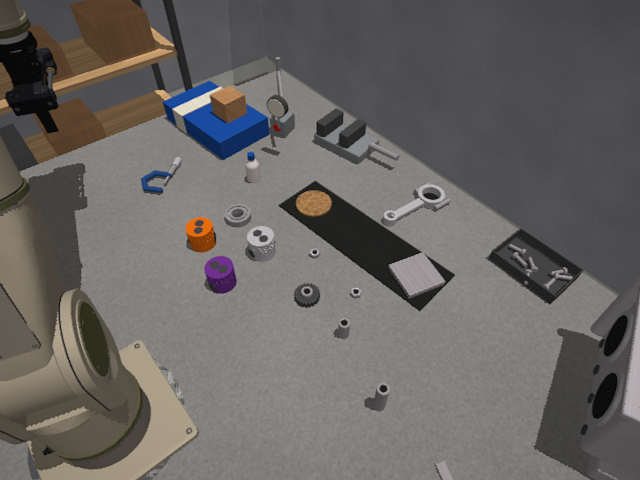

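```bash
cat > h.py <<'E'
from bench import r
import numpy as np, cv2
from scipy.spatial.transform import Rotation as R
H=dict(piston=.055,bearing=.018,gear=.022,long_pin=.075,short_pin=.045,mat=.003,plate=.015,pad=.008,conrod=.022,glue=.085)
def ray(c,u,v,z):
    d=R.from_quat(c["attitude"]).apply(np.linalg.inv(c["camera_matrix"])@[u,v,1]); p=np.array(c["xyz"])
    return (p+d*(z-p[2])/d[2])[:2]
def proj(c,P):
    q=R.from_quat(c["attitude"]).inv().apply(np.atleast_2d(P)-c["xyz"])@c["camera_matrix"].T
    return q[:,:2]/q[:,2:]
E
python3 - <<'E'
from h import *
for n in ("scene","side"):
    c=r.camera(n)
    for t in H:
        for o in r.outline_of(t,n)[:4]:
            if o["score"]<.25: continue
            v,u=np.nonzero(o["mask"]); print(n,t,round(o["score"],2),np.round(o["bbox"]),ray(c,u.mean(),v.mean(),H[t]/2).round(3), c["img"][o["mask"]].mean(0).round())
E
```

```text
scene piston 0.86 [449. 248.  32.  41.] [0.334 0.263] [160.  78.  13.]
scene piston 0.69 [382. 238.  31.  37.] [0.426 0.152] [129. 125. 129.]
scene piston 0.58 [415. 211.  24.  34.] [0.309 0.135] [ 81.  40. 101.]
scene piston 0.35 [246. 216.  44.  35.] [ 0.654 -0.1  ] [146. 140. 143.]
scene bearing 0.7 [414. 279.  27.  24.] [0.441 0.279] [117. 113. 115.]
scene gear 0.84 [342. 207.  23.  16.] [ 0.431 -0.005] [75. 73. 74.]
scene long_pin 0.49 [298. 140.   7.  25.] [ 0.384 -0.274] [88. 86. 87.]
scene short_pin 0.7 [315. 176.   6.  14.] [ 0.429 -0.127] [87. 84. 85.]
scene mat 0.84 [293. 263. 156. 138.] [0.63  0.077] [35. 35. 33.]
scene plate 0.61 [247. 214.  45.  36.] [ 0.646 -0.12 ] [150. 144. 148.]
scene pad 0.68 [331. 294.  43.  32.] [0.614 0.199] [161. 118.  68.]
scene pad 0.36 [407. 332.  25.  36.] [0.536 0.363] [117. 120. 131.]
scene conrod 0.68 [214. 284.  87.  56.] [0.818 0.028] [137. 133. 136.]
scene glue 0.84 [409. 331.  24.  36.] [0.556 0.376] [117. 121. 132.]
scene glue 0.52 [341. 205.  22.  21.] [0.452 0.02 ] [75. 74. 75.]
side piston 0.93 [219. 274.  31.  36.] [0.314 0.138] [ 84.  43. 104.]
side piston 0.85 [262. 244.  28.  33.] [0.43  0.154] [132. 128. 131.]
side piston 0.6 [198. 234.  30.  37.] [0.337 0.264] [158.  79.  20.]
side piston 0.26 [306. 292.  26.  19.] [ 0.423 -0.021] [75. 74. 74.]
side bearing 0.69 [239. 215.  27.  18.] [0.445 0.278] [115. 111. 112.]
side gear 0.59 [308. 294.  29.  21.] [ 0.43  -0.011] [76. 74. 75.]
side long_pin 0.76 [383. 397.  16.  28.] [ 0.387 -0.274] [92. 89. 90.]
side short_pin 0.78 [342. 328.  12.  22.] [ 0.433 -0.125] [97. 93. 94.]
side mat 0.91 [368. 247. 172. 128.] [0.629 0.028] [34. 34. 32.]
side plate 0.58 [416. 275.  55.  48.] [ 0.651 -0.12 ] [148. 142. 144.]
side pad 0.77 [313. 202.  34.  31.] [0.618 0.2  ] [152. 113.  73.]
side conrod 0.88 [418. 204.  70.  41.] [0.819 0.028] [138. 133. 136.]
side glue 0.64 [254. 167.  19.  33.] [0.55  0.368] [123. 122. 127.]
```

The scene picture shows the silver piston at about (384,237), with purple and orange look-alikes beside it. The bearing is at (415,279), the gear at (341,204), the long pin at (298,140), the plate at (246,213) and the pad at (330,294). The side picture agrees: piston (262,243), long pin (382,396), short pin (343,328).

```bash
python3 -m pendant '[[0,0,0,-0.108],[0,0,0,-0.108],[0,0,0,-0.108],[-0.019,-0.0366,0,0],[-0.019,-0.0366,0,0],[-0.019,-0.0366,0,0],[-0.019,-0.0366,0,0],[-0.019,-0.0366,0,0]]' 1
python3 -m pendant '[[-0.019,-0.0366,0,0],[-0.019,-0.0366,0,0],[-0.019,-0.0366,0,0],[-0.019,-0.0366,0,0],[-0.019,-0.0366,0,0],[-0.019,-0.0366,0,0],[-0.019,-0.0366,0,0],[0,0,0,0]]'
cat >> h.py <<'E'
def tool():
    s=r.read_state(); q=R.from_quat(s["eef_rot"]); print("t",round(s["time"],2),"ee",s["ee_pos"].round(4),"x,y axes",q.apply([[1,0,0],[0,1,0]]).round(3).tolist(),"w",round(s["width"],4),"grip",s["grip_force"])
    return s,q
def look(n,things,pic=None):
    """network outline; fit the thing's top/side model centre by matching the projected silhouette's centroid"""
    c=r.camera(n); s,q=tool()
    for t in things:
        for o in r.outline_of(t,n)[:3]:
            if o["score"]<.25: continue
            v,u=np.nonzero(o["mask"]); p=ray(c,u.mean(),v.mean(),Z.get(t,(0,H[t]))[1]/2)
            for _ in range(4): p=p+ray(c,u.mean(),v.mean(),.02)-ray(c,*sil(c,t,p),.02)
            d=q.inv().apply([*(p-s["ee_pos"][:2]),0])
            print(n,t,round(o["score"],2),np.round(o["bbox"]).astype(int),"xy",p.round(4),"tool dx,dy",d[:2].round(4),"area/model",round(len(u)/sil.area,2),"edge" if min(u.min(),v.min())==0 or u.max()==639 or v.max()==479 else "")
    if pic: cv2.imwrite("pics/"+pic,c["img"][:,:,::-1])
    return c
D=dict(piston=.06,bearing=.062,gear=.054,long_pin=.022,short_pin=.022,pad=.09,plate=.09,glue=.036)
Z=dict(pad=(.003,.008),plate=(.003,.015))
YAW=np.arctan2(.033,.32)
def sil(c,t,p):
    z0,z1=Z.get(t,(0,H[t])); a=np.linspace(0,2*np.pi,60)
    k=np.c_[np.cos(a),np.sin(a)]*D[t]/2
    if t=="plate":
        k=np.array([[1,1],[1,-1],[-1,-1],[-1,1]])*.045; cs,sn=np.cos(YAW),np.sin(YAW); k=k@np.array([[cs,sn],[-sn,cs]])
    P=np.vstack([np.c_[k+p,np.full(len(k),z)] for z in (z0,z1)])
    h=cv2.convexHull(proj(c,P).astype(np.float32)); m=cv2.moments(h); sil.area=m["m00"]
    return m["m10"]/m["m00"],m["m01"]/m["m00"]
E
python3 - <<'E'
from h import *
c=look("wrist",["piston","bearing","gear","plate","pad"],"w1.png")
print(c["xyz"],R.from_quat(c["attitude"]).as_matrix().round(3))
look("scene",["piston","bearing","gear","plate","pad","long_pin"]);look("side",["piston","bearing","gear","plate","pad","long_pin"])
E
```

```text
time: 1.92
ee_pos: [0.2949, 0.4074, 0.2336]
eef_rot: [0.0, 1.0, 0.0, 0.0]
ft_force: [1.3, -0.3, 0.2]
width: 0.0872
grip_force: 0.0
time: 2.58
ee_pos: [0.4302, 0.1454, 0.234]
eef_rot: [0.005, 1.0, -0.0, 0.001]
ft_force: [-0.2, -0.2, 0.1]
width: 0.0872
grip_force: 0.0
t 2.63 ee [0.4287 0.1491 0.2339] x,y axes [[-1.0, 0.008, -0.001], [0.008, 1.0, 0.0]] w 0.087 grip 0.0
wrist piston 0.81 [456 109  90  78] xy [0.3369 0.2633] tool dx,dy [0.0927 0.1134] area/model 0.98 
wrist piston 0.56 [327 217  72  77] xy [0.4286 0.1533] tool dx,dy [0.0001 0.0041] area/model 0.99 
wrist piston 0.56 [305  76  75  86] xy [0.3125 0.1364] tool dx,dy [ 0.1161 -0.0137] area/model 0.96 
wrist bearing 0.89 [455 225  66  63] xy [0.4431 0.2786] tool dx,dy [-0.0133  0.1296] area/model 0.97 
wrist bearing 0.68 [ 31 220  57  34] xy [ 0.4354 -0.1361] tool dx,dy [-0.009  -0.2852] area/model 0.32 
wrist gear 0.64 [163 216  63  58] xy [ 0.4296 -0.0073] tool dx,dy [-0.0022 -0.1564] area/model 0.84 
wrist pad 0.97 [369 374  82  33] xy [0.6146 0.1992] tool dx,dy [-0.1855  0.0515] area/model 0.6 
[0.35809996 0.14651708 0.384
[... 1085 characters left out ...]

side piston 0.83 [200 233  33  37] xy [0.338  0.2641] tool dx,dy [0.0891 0.1109] area/model 1.01 
side piston 0.56 [262 242  30  33] xy [0.4303 0.1542] tool dx,dy [-0.0032  0.001 ] area/model 0.96 
side bearing 0.88 [239 218  26  23] xy [0.4444 0.2803] tool dx,dy [-0.0173  0.1272] area/model 0.94 
side gear 0.58 [307 293  28  20] xy [ 0.4298 -0.0127] tool dx,dy [-0.0028 -0.1658] area/model 0.82 
side plate 0.87 [413 274  54  49] xy [ 0.6497 -0.1198] tool dx,dy [-0.2228 -0.2728] area/model 0.94 
side pad 0.75 [314 202  36  30] xy [0.6179 0.2008] tool dx,dy [-0.1909  0.0478] area/model 0.96 
side long_pin 0.65 [382 394  17  30] xy [ 0.3865 -0.2744] tool dx,dy [ 0.0403 -0.4275] area/model 0.98
```

View pics/w1.png

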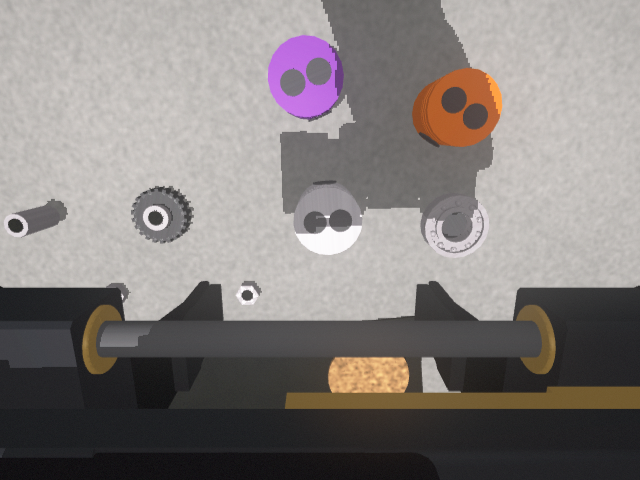

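```bash
python3 -m pendant '[[-0.001,0,0.04,0],[0,0,0.04,0],[0,0,0.04,0],[0,0,0.04,0],[0,0,0.03,0],[0,0,0.0165,0],[0,0,0,0],[0,0,0,0]]' 1
python3 -m pendant '[[0,0,0,0],[0,0,0,0],[0,0,0,0],[0,0,0,0],[0,0,0,0],[0,0,0,0]]' 0.5 30
```

```text
time: 4.25
ee_pos: [0.4279, 0.1527, 0.0269]
eef_rot: [0.0, 1.0, -0.0, -0.001]
ft_force: [0.2, -1.0, 1.5]
width: 0.0867
grip_force: 0.0
time: 4.75
ee_pos: [0.4284, 0.1532, 0.0276]
eef_rot: [0.0, 1.0, 0.0, 0.0]
ft_force: [-0.8, -1.2, 5.8]
width: 0.0596
grip_force: 30.0
```

```bash
python3 -m pendant '[[0,0,-0.02,0],[0,0,-0.03,0],[0,0,-0.03,0],[-0.0244,-0.0303,0,0],[-0.0244,-0.0303,0,0],[-0.0244,-0.0303,0,0],[-0.0244,-0.0303,0,0],[-0.0244,-0.0303,0,0]]'
python3 -m pendant '[[-0.0244,-0.0303,0,0],[-0.0244,-0.0303,0,0],[-0.0244,-0.0303,0,0],[-0.0244,-0.0303,0,0],[0,0,0.02,0],[0,0,0.02,0],[0,0,0.015,0],[0,0,0,0]]'
python3 -m pendant '[[0,0,0,0],[0,0,0,0]]'
python3 - <<'E'
from h import *
H["piston"]=.055
Z["piston"]=(.028,.083)
look("scene",["piston","plate"],"s2.png");look("side",["piston","plate"])
E
```

```text
time: 5.42
ee_pos: [0.5504, -0.0001, 0.1067]
eef_rot: [0.0, 1.0, 0.0, -0.0]
ft_force: [0.5, 0.7, -2.9]
width: 0.0597
grip_force: 30.0
time: 6.08
ee_pos: [0.6447, -0.1194, 0.0476]
eef_rot: [0.0, 1.0, 0.0, -0.004]
ft_force: [-0.8, 1.4, -3.8]
width: 0.0596
grip_force: 30.0
time: 6.25
ee_pos: [0.6478, -0.1199, 0.0529]
eef_rot: [0.0, 1.0, -0.0, 0.0]
ft_force: [-0.8, 0.3, -3.2]
width: 0.0595
grip_force: 30.0
t 6.3 ee [ 0.6482 -0.1199  0.0533] x,y axes [[-1.0, 0.001, -0.002], [0.001, 1.0, -0.0]] w 0.06 grip 29.999958439730108
scene piston 0.98 [416 211  23  32] xy [0.3332 0.1551] tool dx,dy [0.3151 0.2748] area/model 0.87 
scene piston 0.96 [447 250  36  40] xy [0.357  0.2774] tool dx,dy [0.2914 0.3972] area/model 0.85 
scene piston 0.76 [239 203  26  27] xy [ 0.6684 -0.1093] tool dx,dy [-0.0203  0.0106] area/model 0.32 
scene plate 0.68 [247 218  44  32] xy [ 0.6525 -0.1049] tool dx,dy [-0.0044  0.015 ] area/model 0.58 
t 6.45 ee [ 0.6481 -0.1198  0.0532] x,y axes [[-1.0, 0.001, -0.002], [0.001, 1.0, 0.0]] w 0.0595 grip 29.999933768995106
side piston 0.95 [418 262  26  37] xy [ 0.6409 -0.1191] tool dx,dy [0.0072 0.0008] area/model 0.71 
side piston 0.74 [219 275  32  37] xy [0.3059 0.1172] tool dx,dy [0.3424 0.2368] area/model 0.94 
side piston 0.6 [200 235  31  36] xy [0.3295 0.2364] tool dx,dy [0.3188 0.356 ] area/model 0.88 
side plate 0.61 [414 281  57  43] xy [ 0.6354 -0.127 ] tool dx,dy [ 0.0127 -0.0072] area/model 0.54
```

View pics/s2.png

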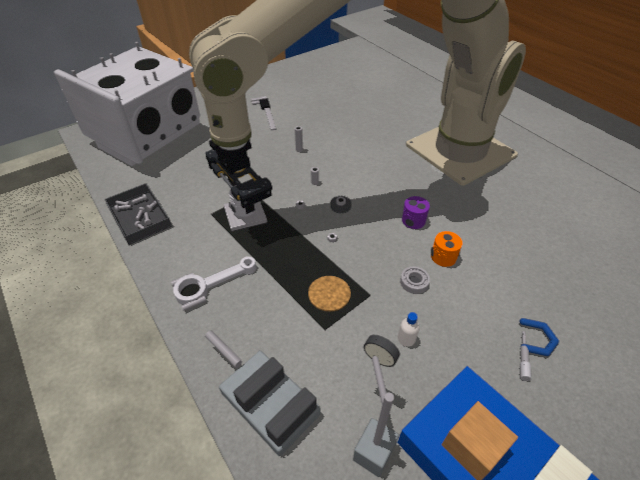

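The piston is held directly over the plate at about (243,212). It can go down now.

```bash
python3 -m pendant '[[0,0,0.006,0],[0,0,0.003,0],[0,0,0.001,0],[0,0,0,0],[0,0,0,0]]'
```

```text
time: 6.97
ee_pos: [0.6474, -0.1198, 0.0426]
eef_rot: [0.0, 1.0, 0.0, -0.0]
ft_force: [-4.4, 2.3, 6.0]
width: 0.0593
grip_force: 30.0
```

```bash
python3 -m pendant '[[0,0,0,0],[0,0,0,0],[0,0,0,0],[0,0,0,0],[0,0,-0.03,0],[0,0,-0.04,0],[0,0,-0.04,0],[0,0,-0.04,0]]' 1
python3 -m pendant '[[0.0186,0.0363,-0.02,0],[0.0186,0.0363,0,0],[0.0186,0.0363,0,0],[0.0186,0.0363,0,0],[0.0186,0.0363,0,0],[0.0186,0.0363,0,0]]'
python3 -m pendant '[[0.0186,0.0363,0,0],[0.0186,0.0363,0,0],[0.0186,0.0363,0,0],[0.0186,0.0363,0,0],[0.0186,0.0363,0,0],[0,0,0,0],[0,0,0,0]]'
python3 - <<'E'
from h import *
Z["piston"]=(.015,.07)
look("wrist",["bearing"]);look("side",["piston","plate","bearing"]);look("scene",["piston","plate","bearing"],"s3.png")
E
```

```text
time: 7.63
ee_pos: [0.6471, -0.12, 0.1937]
eef_rot: [0.001, 1.0, -0.0, -0.0]
ft_force: [0.9, -1.0, 1.0]
width: 0.087
grip_force: 0.0
time: 8.13
ee_pos: [0.5365, 0.0965, 0.2105]
eef_rot: [0.0, 1.0, 0.0, 0.0]
ft_force: [1.5, -0.1, 0.1]
width: 0.0868
grip_force: 0.0
time: 8.72
ee_pos: [0.4434, 0.2788, 0.2103]
eef_rot: [-0.002, 1.0, 0.0, -0.0]
ft_force: [1.8, -1.3, 0.2]
width: 0.0869
grip_force: 0.0
t 8.77 ee [0.4446 0.2769 0.2103] x,y axes [[-1.0, -0.001, -0.0], [-0.001, 1.0, -0.0]] w 0.0868 grip 0.0
wrist bearing 0.72 [319 218  66  68] xy [0.4433 0.2789] tool dx,dy [0.0012 0.0021] area/model 0.99 
t 8.87 ee [0.4455 0.2753 0.2104] x,y axes [[-1.0, 0.003, -0.0], [0.003, 1.0, -0.0]] w 0.0869 grip 0.0
side piston 0.94 [421 264  30  35] xy [ 0.6493 -0.1193] tool dx,dy [-0.2049 -0.394 ] area/model 0.98 
side piston 0.87 [199 233  37  39] xy [0.3346 0.2531] tool dx,dy [ 0.1109 -0.0225] area/model 0.97 
side piston 0.82 [221 273  33  36] xy [0.3097 0.1259] tool dx,dy [ 0.1354 -0.1498] area/model 0.94 
side plate 0.75 [414 280  56  45] xy [ 0.6368 -0.1261] tool dx,dy [-0.1924 -0.4009] area/model 0.57 
side bearing 0.56 [239 215  22  23] xy [0.4455 0.2808] tool dx,dy [-0.      0.0055] area/model 1.02 
t 9.07 ee [0.4453 0.2756 0.2104] x,y axes [[-1.0, 0.003, -0.0], [0.003, 1.0, 0.0]] w 0.0872 grip 0.0
scene piston 0.91 [243 202  27  33] xy [ 0.6451 -0.1199] tool dx,dy [-0.2008 -0.395 ] area/model 0.9 
scene piston 0.75 [415 212  26  32] xy [0.3246 0.1515] tool dx,dy [ 0.1204 -0.1244] area/model 0.86 
scene piston 0.7 [316 175   6  17] xy [ 0.4431 -0.1058] tool dx,dy [ 0.0012 -0.3814] area/model 0.21 
scene plate 0.66 [248 214  40  36] xy [ 0.6491 -0.1072] tool dx,dy [-0.2048 -0.3822] area/model 0.55 
scene bearing 0.55 [415 281  30  24] xy [0.4417 0.2784] tool dx,dy [0.0037 0.0028] area/model 0.99
```

```bash
python3 -m pendant '[[0,0,0.04,0],[0,0,0.04,0],[0,0,0.03,0],[0,0,0,0],[0,0,0,0]]'
```

```text
time: 9.63
ee_pos: [0.4442, 0.2759, 0.1]
eef_rot: [0.001, 1.0, -0.001, -0.001]
ft_force: [0.9, 0.9, 1.5]
width: 0.0867
grip_force: 0.0
```

```bash
python3 -m pendant '[[0.001,0.0034,0.03,0],[0,0,0.03,0],[0,0,0.02,0],[0,0,0.0065,0],[0,0,0,0],[0,0,0,0]]'
python3 -m pendant '[[0,0,0,0],[0,0,0,0],[0,0,0,0],[0,0,0,0],[0,0,0,0]]' 0.5 30
```

```text
time: 10.13
ee_pos: [0.445, 0.2808, 0.016]
eef_rot: [0.0, 1.0, 0.001, 0.001]
ft_force: [0.4, -0.0, 0.9]
width: 0.087
grip_force: 0.0
time: 10.55
ee_pos: [0.4439, 0.2799, 0.0143]
eef_rot: [0.0, 1.0, 0.0, 0.0]
ft_force: [0.1, 1.2, 4.3]
width: 0.0616
grip_force: 14.5
```

```bash
python3 -m pendant '[[0,0,0,0],[0,0,-0.03,0],[0,0,-0.03,0],[-0.0343,-0.0161,0,0],[-0.0343,-0.0161,0,0],[-0.0343,-0.0161,0,0],[-0.0343,-0.0161,0,0],[-0.0343,-0.0161,0,0]]'
python3 -m pendant '[[0,0,0.02,0],[0,0,0.015,0],[0,0,0,0],[0,0,0,0],[0,0,0,0]]'
```

```text
time: 11.22
ee_pos: [0.6162, 0.1985, 0.0735]
eef_rot: [0.0, 1.0, -0.0, -0.0]
ft_force: [0.5, 0.9, -1.1]
width: 0.0614
grip_force: 30.0
time: 11.63
ee_pos: [0.6151, 0.1998, 0.0395]
eef_rot: [0.0, 1.0, 0.0, 0.0]
ft_force: [-0.6, 0.5, -1.6]
width: 0.0612
grip_force: 30.0
```

```bash
python3 - <<'E'
from h import *
for n in("scene","side","wrist"):
    c=r.camera(n); tool()
    im=c["img"].copy()
    # expected pad outline overlay
    a=np.linspace(0,2*np.pi,80)
    for cx,cy,rad,z,col in((.6155,.1994,.045,.008,(255,0,255)),):
        cv2.polylines(im,[proj(c,np.c_[cx+rad*np.cos(a),cy+rad*np.sin(a),0*a+z]).round().astype(np.int32)],True,col,1)
    if n!="wrist":
        u,v=proj(c,[[.6155,.1994,.01]])[0].astype(int)
        k=cv2.resize(im[v-50:v+50,u-65:u+65,::-1],(520,400),interpolation=cv2.INTER_CUBIC)
        out=k if n=="scene" else np.vstack([out[:300],k[:300]])
cv2.imwrite("pics/p4.png",out)
E
```

```text
t 11.68 ee [0.6155 0.2    0.0401] x,y axes [[-1.0, 0.0, -0.001], [0.0, 1.0, 0.001]] w 0.0612 grip 29.999420642852783
t 11.73 ee [0.6155 0.1999 0.0402] x,y axes [[-1.0, 0.0, -0.001], [0.0, 1.0, 0.001]] w 0.0616 grip 29.999359846115112
t 11.78 ee [0.6155 0.1999 0.0401] x,y axes [[-1.0, 0.0, -0.002], [0.0, 1.0, 0.001]] w 0.0612 grip 29.99922126531601
```

View pics/p4.png

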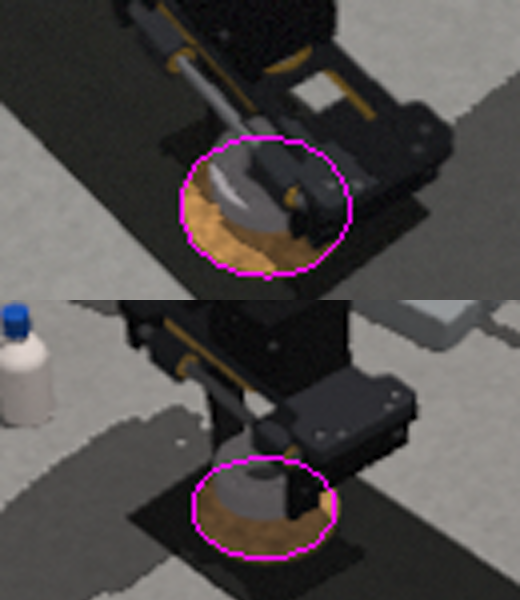

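The pad outline fits in both views and the bearing hangs over its middle, so I'm lowering it.

```bash
python3 -m pendant '[[0,0,0.008,0],[0,0,0.005,0],[0,0,0.003,0],[0,0,0.002,0],[0,0,0,0],[0,0,0,0]]'
```

```text
time: 12.28
ee_pos: [0.6147, 0.1993, 0.0222]
eef_rot: [0.0, 1.0, 0.0, -0.001]
ft_force: [-9.9, -2.9, 15.8]
width: 0.0614
grip_force: 30.0
```

```bash
python3 -m pendant '[[0,0,-0.001,0],[0,0,0,0],[0,0,0,0],[0,0,0,0],[0,0,-0.03,0],[0,0,-0.04,0],[0,0,-0.04,0],[0,0,-0.04,0]]' 1
python3 -m pendant '[[0.0266,-0.0298,-0.03,0],[0.0266,-0.0298,0,0],[0.0266,-0.0298,0,0],[0.0266,-0.0298,0,0],[0.0266,-0.0298,0,0],[0.0266,-0.0298,0,0],[0.0266,-0.0298,0,0],[0,0,0,0]]'
python3 -m pendant '[[0,0,0,0],[0,0,0,0]]'
python3 - <<'E'
from h import *
look("wrist",["gear"],"w5.png")
Z["bearing"]=(.008,.026)
look("side",["bearing","pad"]);look("scene",["bearing","pad","gear"],"s5.png")
E
```

```text
time: 12.95
ee_pos: [0.6149, 0.1991, 0.1733]
eef_rot: [0.001, 1.0, -0.0, -0.0]
ft_force: [0.1, 0.1, 0.5]
width: 0.0868
grip_force: 0.0
time: 13.62
ee_pos: [0.4295, -0.0096, 0.1967]
eef_rot: [0.004, 1.0, 0.0, -0.001]
ft_force: [0.4, 0.1, -0.2]
width: 0.0871
grip_force: 0.0
time: 13.78
ee_pos: [0.4336, -0.0039, 0.1972]
eef_rot: [0.0, 1.0, 0.0, 0.001]
ft_force: [0.3, 0.6, 0.3]
width: 0.0871
grip_force: 0.0
t 13.83 ee [ 0.4338 -0.0035  0.197 ] x,y axes [[-1.0, 0.0, -0.001], [0.0, 1.0, 0.0]] w 0.087 grip 0.0
wrist gear 0.75 [312 219  64  63] xy [ 0.4291 -0.0089] tool dx,dy [ 0.0047 -0.0054] area/model 0.85 
t 13.93 ee [ 0.4337 -0.0034  0.1968] x,y axes [[-1.0, -0.001, 0.0], [-0.001, 1.0, -0.0]] w 0.087 grip 0.0
t 14.08 ee [ 0.4335 -0.0037  0.1967] x,y axes [[-1.0, -0.0, 0.001], [-0.0, 1.0, -0.001]] w 0.0872 grip 0.0
scene bearing 0.75 [332 291  32  26] xy [0.6124 0.1992] tool dx,dy [-0.1789  0.2029] area/model 0.99 
scene pad 0.78 [330 295  40  30] xy [0.6252 0.2081] tool dx,dy [-0.1918  0.2118] area/model 0.4 
scene pad 0.29 [214 283  86  53] xy [0.8183 0.0225] tool dx,dy [-0.3849  0.0261] area/model 1.36 
scene gear 0.61 [341 207  21  20] xy [ 0.43   -0.0068] tool dx,dy [ 0.0035 -0.0031] area/model 0.81
```

View pics/s5.png

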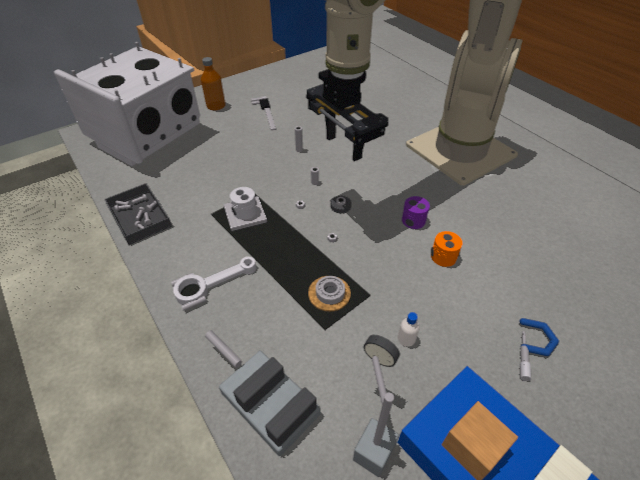

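Piston on the plate (243,203) and bearing on the cork (331,290) both stand well. Next is the gear.

```bash
python3 -m pendant '[[0.0043,-0.0052,0.04,0],[0,0,0.04,0],[0,0,0.04,0],[0,0,0.02,0],[0,0,0,0],[0,0,0,0],[0,0,0,0]]'
python3 - <<'E'
from h import *
look("wrist",["gear"],"w6.png")
E
```

```text
time: 14.82
ee_pos: [0.4301, -0.0093, 0.0584]
eef_rot: [0.0, 1.0, 0.0, 0.001]
ft_force: [0.0, 0.3, 0.2]
width: 0.0874
grip_force: 0.0
t 14.87 ee [ 0.4303 -0.0092  0.0586] x,y axes [[-1.0, 0.001, -0.003], [0.001, 1.0, 0.001]] w 0.0872 grip 0.0
wrist gear 0.81 [317 272 104  97] xy [ 0.4281 -0.0094] tool dx,dy [ 0.0022 -0.0003] area/model 0.83
```

View pics/w6.png

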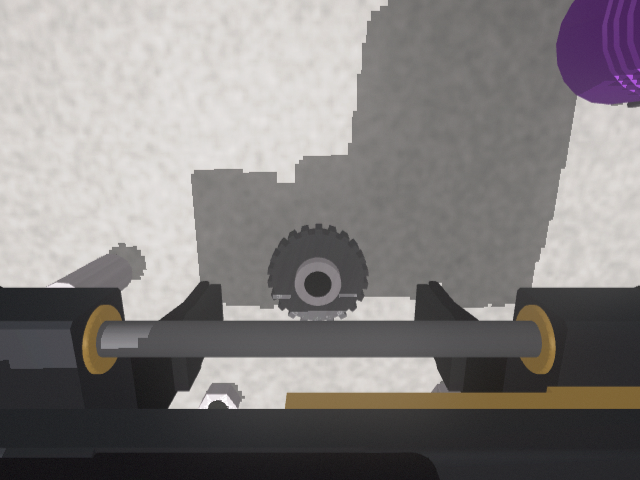

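```bash
python3 - <<'E'
import cv2,numpy as np
a=cv2.imread("pics/w5.png")[170:270,262:362]; b=cv2.imread("pics/w6.png")[215:335,257:377]
cv2.imwrite("pics/g7.png",np.hstack([cv2.resize(a,(400,400),interpolation=0),cv2.resize(b,(400,400),interpolation=0)]))
E
```

```text
(no output)
```

View pics/g7.png

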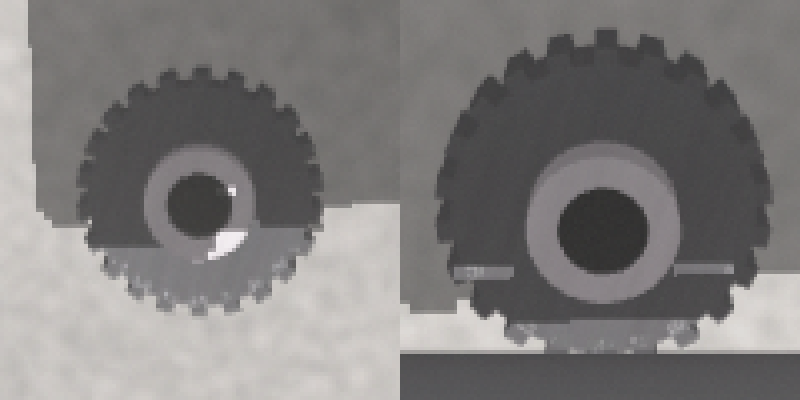

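The crop shows the gear's bore at (312,221) in the first view and (318,284) in the second. That puts the gear at x≈0.4328, so I'm correcting for it before gripping.

```bash
python3 -m pendant '[[-0.0025,-0.0013,0.02,0],[0,0,0.015,0],[0,0,0.01,0],[0,0,0,0],[0,0,0,0],[0,0,0,0]]'
python3 -m pendant '[[0,0,0,0],[0,0,0,0],[0,0,0,0],[0,0,0,0],[0,0,0,0],[0,0,0,0]]' 0.4 25
```

```text
time: 15.42
ee_pos: [0.432, -0.0105, 0.0126]
eef_rot: [0.0, 1.0, 0.0, 0.001]
ft_force: [0.2, 0.0, -0.4]
width: 0.0868
grip_force: 0.0
time: 15.92
ee_pos: [0.4314, -0.0107, 0.0119]
eef_rot: [0.0, 1.0, 0.0, 0.0]
ft_force: [0.3, 1.0, 0.0]
width: 0.055
grip_force: 0.3
```

```bash
python3 -m pendant '[[0,0,0,0],[0,0,0,0],[0,0,-0.02,0],[0,0,-0.03,0],[0,0,-0.03,0],[-0.026,0.03,0,0],[-0.026,0.03,0,0],[-0.026,0.03,0,0]]'
python3 -m pendant '[[-0.026,0.03,0,0],[-0.026,0.03,0,0],[-0.026,0.03,0,0],[-0.026,0.03,0,0],[0,0,0.01,0],[0,0,0.01,0],[0,0,0,0],[0,0,0,0]]'
python3 -m pendant '[[0,0,0,0],[0,0,0,0]]'
```

```text
time: 16.58
ee_pos: [0.5107, 0.0807, 0.0929]
eef_rot: [0.001, 1.0, 0.001, 0.001]
ft_force: [0.7, -0.5, -1.3]
width: 0.0534
grip_force: 25.0
time: 17.25
ee_pos: [0.6126, 0.1976, 0.0709]
eef_rot: [0.001, 1.0, -0.001, -0.001]
ft_force: [-0.2, -0.6, -1.3]
width: 0.0532
grip_force: 25.0
time: 17.42
ee_pos: [0.6137, 0.1984, 0.0727]
eef_rot: [0.001, 1.0, 0.0, 0.0]
ft_force: [-0.9, -0.5, -1.3]
width: 0.0532
grip_force: 25.0
```

```bash
python3 - <<'E'
from h import *
a=np.linspace(0,2*np.pi,80); o=[]
for n in("scene","side"):
    c=r.camera(n); s,q=tool(); im=cv2.resize(c["img"],None,fx=5,fy=5,interpolation=cv2.INTER_CUBIC); zg=s["ee_pos"][2]-.012
    for cx,cy,rad,z,col in((.6145,.1995,.031,.026,(255,0,255)),(s["ee_pos"][0]+.0014,s["ee_pos"][1],.027,zg,(0,255,0)),(s["ee_pos"][0]+.0014,s["ee_pos"][1],.012,zg+.022,(0,255,255))):
        cv2.polylines(im,[(5*proj(c,np.c_[cx+rad*np.cos(a),cy+rad*np.sin(a),0*a+z])+2).round().astype(np.int32)],True,col,1)
    u,v=(5*proj(c,[[.6145,.1995,.035]])[0]).astype(int); o.append(im[v-200:v+200,u-200:u+200,::-1])
cv2.imwrite("pics/g8.png",np.hstack(o))
E
```

```text
t 17.47 ee [0.6137 0.1986 0.0728] x,y axes [[-1.0, 0.002, -0.001], [0.002, 1.0, 0.001]] w 0.0532 grip 24.999776780605316
t 17.52 ee [0.6137 0.1988 0.0727] x,y axes [[-1.0, 0.001, -0.001], [0.001, 1.0, 0.001]] w 0.0534 grip 24.999771416187286
```

View pics/g8.png

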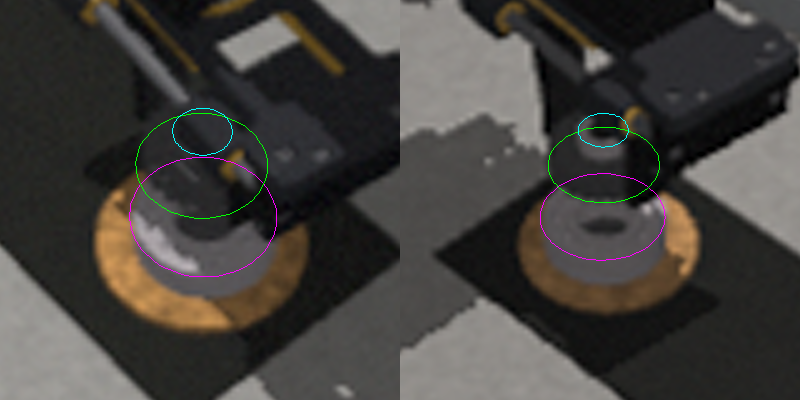

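The gear hangs where predicted and lines up with the bearing outline in both crops. Lowering.

```bash
python3 -m pendant '[[0.0004,0.0008,0.015,0],[0,0,0.01,0],[0,0,0.005,0],[0,0,0.003,0],[0,0,0.0015,0],[0,0,0,0],[0,0,0,0]]'
```

```text
time: 18.1
ee_pos: [0.6133, 0.1999, 0.038]
eef_rot: [0.0, 1.0, 0.0, 0.0]
ft_force: [-2.0, -1.3, 4.0]
width: 0.0533
grip_force: 25.0
```

```bash
python3 -m pendant '[[0,0,0,0],[0,0,0,0],[0,0,0,0],[0,0,0,0],[0,0,-0.03,0],[0,0,-0.04,0],[0,0,-0.04,0],[0,0,-0.04,0]]' 1
python3 -m pendant '[[0.0176,-0.0365,-0.01,0],[0.0176,-0.0365,0,0],[0.0176,-0.0365,0,0],[0.0176,-0.0365,0,0],[0.0176,-0.0365,0,0],[0.0176,-0.0365,0,0],[0.0176,-0.0365,0,0]]'
python3 -m pendant '[[0.0176,-0.0365,0,0],[0.0176,-0.0365,0,0],[0.0176,-0.0365,0,0],[0.0176,-0.0365,0,0],[0.0176,-0.0365,0,0],[0.0176,-0.0365,0,0],[0,0,0,0],[0,0,0,0]]'
python3 -m pendant '[[0,0,0,0],[0,0,0,0]]'
python3 - <<'E'
from h import *
c=look("wrist",["long_pin"],"w9.png"); print(c["xyz"]); print(proj(c,[[.3845,-.275,.075],[.3845,-.275,0]]))
c=look("scene",["long_pin"],"s9.png"); d=look("side",["long_pin"]); 
a=np.linspace(0,2*np.pi,80); o=[]
for k in(c,d):
    im=cv2.resize(k["img"],None,fx=5,fy=5,interpolation=cv2.INTER_CUBIC)
    u,v=(5*proj(k,[[.6145,.1995,.035]])[0]).astype(int); o.append(im[v-200:v+200,u-200:u+200,::-1])
w=cv2.imread("pics/w9.png"); cv2.imwrite("pics/g9.png",np.vstack([np.hstack(o)[60:340],cv2.resize(w[100:],None,fx=.8,fy=.8)[:,:].copy() if 0 else cv2.resize(w[150:310],(800,200))]))
E
```

```text
time: 18.77
ee_pos: [0.6129, 0.1998, 0.1891]
eef_rot: [0.0, 1.0, -0.0, -0.0]
ft_force: [1.5, 0.5, 0.6]
width: 0.0863
grip_force: 0.0
time: 19.35
ee_pos: [0.4888, -0.057, 0.1975]
eef_rot: [0.0, 1.0, 0.0, 0.0]
ft_force: [0.8, -0.0, 0.3]
width: 0.0868
grip_force: 0.0
time: 20.02
ee_pos: [0.3829, -0.2763, 0.1976]
eef_rot: [0.003, 1.0, -0.0, 0.0]
ft_force: [0.5, 0.3, 0.4]
width: 0.0869
grip_force: 0.0
time: 20.18
ee_pos: [0.3847, -0.2732, 0.1973]
eef_rot: [-0.001, 1.0, 0.0, 0.0]
ft_force: [0.0, 0.5, -0.7]
width: 0.0868
grip_force: 0.0
t 20.23 ee [ 0.3847 -0.2731  0.1973] x,y axes [[-1.0, -0.002, 0.0], [-0.002, 1.0, 0.0]] w 0.0869 grip 0.0
wrist long_pin 0.87 [315 234  28  44] xy [ 0.3861 -0.2738] tool dx,dy [-0.0013 -0.0007] area/model 0.94 
[ 0.31286581 -0.27314746  0.3480766 ]
[[315.49971327 240.14223951]
 [316.06683437 219.23871442]]
t 20.33 ee [ 0.3846 -0.2734  0.1973] x,y axes [[-1.0, -0.001, 0.0], [-0.001, 1.0, 0.0]] w 0.0871 grip 0.0
scene long_pin 0.64 [214 285  88  54] xy [0.8216 0.0511] tool dx,dy [-0.4374  0.3239] area/model 5.19 
scene long_pin 0.46 [298 139   8  24] xy [ 0.384  -0.2737] tool dx,dy [ 0.0006 -0.0004] area/model 0.95 
t 20.43 ee [ 0.3844 -0.2737  0.1973] x,y axes [[-1.0, -0.001, 0.0], [-0.001, 1.0, 0.0]] w 0.087 grip 0.0
side long_pin 0.76 [382 396   9  28] xy [ 0.3889 -0.2732] tool dx,dy [-0.0045  0.0005] area/model 0.81
```

View pics/g9.png

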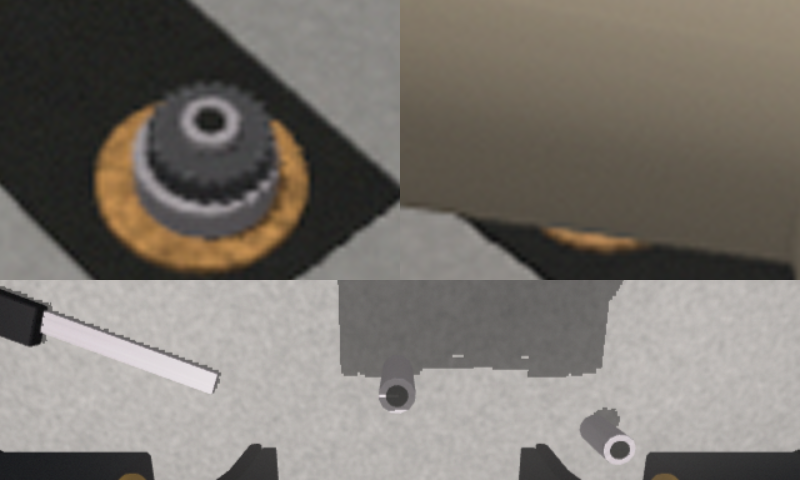

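The gear sits on the bearing, and the pin lies between the jaws at about (315,240) in the wrist view. The upright on the right is the short pin. Next, grip the long pin.

```bash
python3 -m pendant '[[-0.0018,0,0.04,0],[0,0,0.04,0],[0,0,0.04,0],[0,0,0.025,0],[0,0,0.0153,0],[0,0,0,0],[0,0,0,0],[0,0,0,0]]' 1
python3 -m pendant '[[0,0,0,0],[0,0,0,0],[0,0,0,0],[0,0,0,0],[0,0,0,0],[0,0,0,0],[0,0,0,0],[0,0,0,0]]' 0.1 25
```

```text
time: 21.15
ee_pos: [0.3866, -0.2747, 0.0382]
eef_rot: [0.0, 1.0, -0.0, 0.001]
ft_force: [1.1, -0.3, 0.4]
width: 0.0871
grip_force: 0.0
time: 21.82
ee_pos: [0.3858, -0.2743, 0.037]
eef_rot: [0.0, 1.0, 0.0, -0.0]
ft_force: [0.0, -0.3, 0.3]
width: 0.0417
grip_force: 0.0
```

```bash
python3 -m pendant '[[0,0,0,0],[0,0,0,0],[0,0,0,0],[0,0,0,0],[0,0,0,0],[0,0,0,0],[0,0,0,0]]'
python3 -m pendant '[[0,0,-0.02,0],[0,0,-0.03,0],[0,0,-0.03,0],[0,0,-0.03,0],[-0.0246,0.0314,0,0],[-0.0246,0.0314,0,0],[-0.0246,0.0314,0,0],[-0.0246,0.0314,0,0]]'
python3 -m pendant '[[-0.0246,0.0314,0,0],[-0.0246,0.0314,0,0],[-0.0246,0.0314,0,0],[-0.0246,0.0314,0,0],[-0.0246,0.0314,0,0],[-0.0246,0.0314,0,0],[0,0,0.03,0],[0,0,0.03,0]]'
python3 -m pendant '[[0,0,0.02,0],[0,0,0.01,0],[0,0,0,0],[0,0,0,0],[0,0,0,0]]'
python3 - <<'E'
from h import *
o=[]
for n in("scene","side"):
    c=r.camera(n); s,q=tool(); im=cv2.resize(c["img"],None,fx=3,fy=3,interpolation=cv2.INTER_CUBIC)
    k=np.array([[1,1],[1,-1],[-1,-1],[-1,1]])*[.065,.22]; a=YAW; k=k@np.array([[np.cos(a),np.sin(a)],[-np.sin(a),np.cos(a)]])+[.6318,.0399]
    cv2.polylines(im,[(3*proj(c,np.c_[k,np.full(4,.003)])+1).round().astype(np.int32)],True,(255,0,255),1)
    for x,y,z,t in((.648,-.1196,.015,"+"),(.6155,.1994,.008,"+"),(.6318,.0399,.003,"+")):
        p=(3*proj(c,[[x,y,z]])[0]).astype(int); cv2.drawMarker(im,tuple(int(i) for i in p),(255,0,255),0,12)
    u,v=(3*proj(c,[[.6318,.0399,.02]])[0]).astype(int); o.append(im[v-250:v+250,u-200:u+200,::-1])
cv2.imwrite("pics/p10.png",np.hstack(o))
E
```

```text
time: 22.4
ee_pos: [0.3858, -0.2743, 0.037]
eef_rot: [0.0, 1.0, 0.0, 0.0]
ft_force: [0.3, -0.2, -0.7]
width: 0.0219
grip_force: 25.0
time: 23.07
ee_pos: [0.4852, -0.1471, 0.1473]
eef_rot: [0.001, 1.0, 0.0, 0.0]
ft_force: [1.0, -0.9, -0.3]
width: 0.0216
grip_force: 25.0
time: 23.73
ee_pos: [0.6341, 0.0428, 0.0869]
eef_rot: [-0.002, 1.0, 0.0, 0.002]
ft_force: [0.1, -1.3, -1.6]
width: 0.0215
grip_force: 25.0
time: 24.15
ee_pos: [0.6331, 0.0394, 0.0587]
eef_rot: [0.001, 1.0, 0.0, 0.001]
ft_force: [-0.0, -1.0, -1.3]
width: 0.0216
grip_force: 25.0
t 24.2 ee [0.6332 0.0395 0.0589] x,y axes [[-1.0, 0.001, -0.003], [0.001, 1.0, 0.001]] w 0.0215 grip 24.999871698673815
t 24.25 ee [0.6331 0.0395 0.0588] x,y axes [[-1.0, 0.001, -0.003], [0.001, 1.0, 0.001]] w 0.0213 grip 24.9998366413638
```

View pics/p10.png

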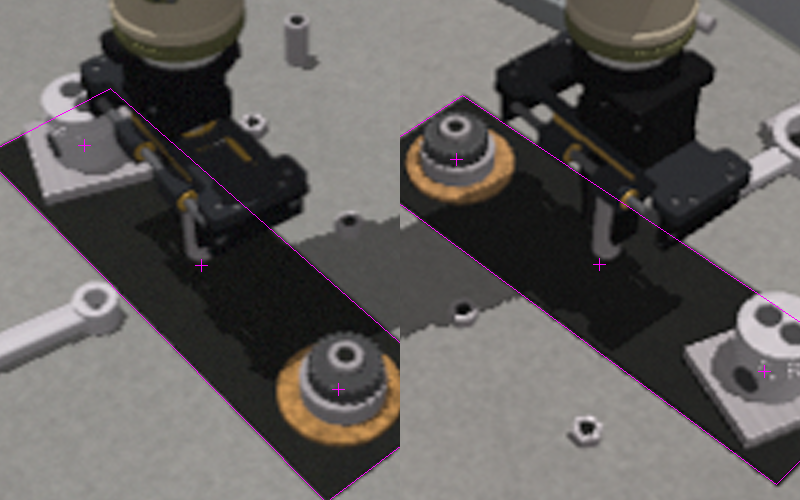

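The mat outline fits in both views and the pin hangs over the mid mark at (200,265) and (599,264). I'm setting it down.

```bash
python3 -m pendant '[[0.0012,0.0004,0.009,0],[0,0,0.005,0],[0,0,0.003,0],[0,0,0.001,0],[0,0,0,0],[0,0,0,0],[0,0,0,0]]'
```

```text
time: 24.83
ee_pos: [0.6307, 0.0401, 0.0399]
eef_rot: [0.0, 1.0, 0.0, -0.0]
ft_force: [-5.3, 0.4, 11.7]
width: 0.0211
grip_force: 25.0
```

```bash
python3 -m pendant '[[0,0,-0.0007,0],[0,0,0,0],[0,0,0,0],[0,0,0,0],[0,0,0,0],[0,0,0,0],[0,0,0,0],[0,0,0,0]]' 1
python3 -m pendant '[[0,0,-0.02,0],[0,0,-0.03,0],[0,0,-0.04,0],[0,0,-0.04,0],[0.03,0,-0.02,0],[0.04,0,0,0],[0.04,0,0,0],[0.04,0,0,0]]'
python3 -m pendant '[[0.03,0,0,0],[0.03,0,0,0],[0,0,0,0],[0,0,0,0],[0,0,0,0]]'
python3 - <<'E'
from h import *
Z.update(piston=(.015,.07),long_pin=(.003,.078),bearing=(.008,.026),gear=(.026,.048))
o=[]
for n in("scene","side"):
    c=look(n,["long_pin"]); im=cv2.resize(c["img"],None,fx=3,fy=3,interpolation=cv2.INTER_CUBIC); a=np.linspace(0,2*np.pi,60)
    for x,y,z,d in((.648,-.1196,.07,.06),(.6155,.1994,.026,.062),(.6155,.1994,.048,.024),(.6318,.0399,.078,.022)):
        cv2.polylines(im,[(3*proj(c,np.c_[x+d/2*np.cos(a),y+d/2*np.sin(a),0*a+z])+1).round().astype(np.int32)],True,(255,0,255),1)
    u,v=(3*proj(c,[[.6318,.0399,.02]])[0]).astype(int); o.append(im[v-250:v+250,u-200:u+200,::-1])
cv2.imwrite("pics/p11.png",np.hstack(o))
E
```

```text
time: 25.5
ee_pos: [0.6309, 0.0399, 0.0397]
eef_rot: [0.0, 1.0, 0.0, -0.0]
ft_force: [0.1, -0.0, 0.0]
width: 0.0667
grip_force: 0.0
time: 26.17
ee_pos: [0.4794, 0.0398, 0.1896]
eef_rot: [0.0, 1.0, 0.0, 0.0]
ft_force: [-0.4, 0.2, 1.1]
width: 0.0867
grip_force: 0.0
time: 26.58
ee_pos: [0.4215, 0.0402, 0.1902]
eef_rot: [0.0, 1.0, 0.0, 0.001]
ft_force: [-0.4, -0.1, -0.2]
width: 0.0869
grip_force: 0.0
t 26.63 ee [0.4217 0.04   0.1901] x,y axes [[-1.0, 0.001, -0.001], [0.001, 1.0, 0.0]] w 0.087 grip 0.0
scene long_pin 0.77 [285 240  13  25] xy [0.6284 0.039 ] tool dx,dy [-0.2067 -0.0008] area/model 0.88 
t 26.73 ee [0.4216 0.0399 0.1897] x,y axes [[-1.0, 0.001, 0.0], [0.001, 1.0, -0.001]] w 0.0873 grip 0.0
side long_pin 0.73 [362 225  11  30] xy [0.632  0.0406] tool dx,dy [-0.2104  0.001 ] area/model 0.96 
side long_pin 0.26 [344 328  13  18] xy [ 0.4244 -0.1338] tool dx,dy [-0.0031 -0.1737] area/model 0.63
```

View pics/p11.png

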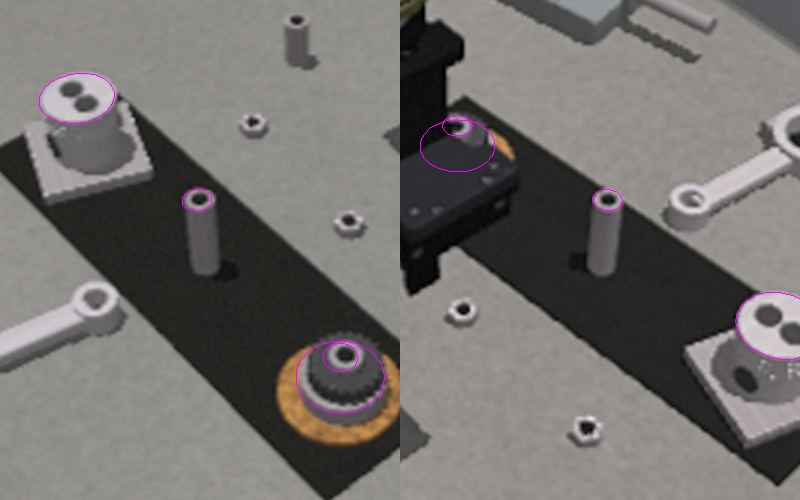

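The last view shows the piston on the plate, the pin upright in the middle, and the gear, hub up, on the bearing on the pad. All are within 1–2 mm of their target outlines and the arm is clear, so I'm handing in.

```bash
python3 -c "
from bench import r
print(r.close_job())"
```

```text
the job is handed in; nothing more can be done
None
```

The job is handed in: piston on the plate, bearing and then gear (hub up) on the pad, and long pin upright midway between them, all within about 2 mm of target by the cameras and done at about 27 s on the robot clock; the short pin, connecting rod and glue bottle were left alone.

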